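# Sweep the glaze samples through the gate into the slot

### The arm

A 6-joint arm with a two-finger parallel gripper is mounted at the origin on the work surface. World frame = base frame: x ahead of the robot, y to its left, z up, the work surface at z = 0. Lengths are in m, angles in rad, forces in N, time in s.
With the tool pointing down it reaches from about 0.3 to 0.875 m from the base axis. Payload 6.4 kg.
Tool frame: the origin (TCP) lies midway between the tips of the shut fingers; the grasp point (between the pads) lies 19 mm behind it (ctrl.pinch_z is the distance from the TCP to the grasp point, in m); z points along the fingers, y is the line along which they close (so a half turn about z gives the same grasp; the last joint's range is limited). The gripper opens to 85 mm and grips with 20 to 120 N. Pads are 22 mm wide; open, the fingers measure 114 mm over their backs; the gripper's body (76 mm by 85 mm) begins 54 mm behind the grasp point. The pads swing forward as they close: fully open they stand 13 mm farther back than shut.
Start: joints at [-1.466, 0.181, 1.607, -0, 1.354, -0.206], TCP at [0.176, -0.547, 0.21] pointing down, gripper open.
Joint ranges: [-2.99, 2.99], [-0.89, 2.07], [0.3, 2.58], [-1.14, 4.28], [0, 2.63], [-3.12, 3.12]. Speed limits (rad/s): [2.57, 2.57, 3.01, 3.14, 3.14, 3.14].

### API

Orientations are given as a unit quaternion [w, x, y, z].
In Python, from bench import ctrl gives the robot as it stands.
- The arm moves only by the tool apply_moves, never from a script. Its argument "moves" is a list of rows, each an object with "jaw": the opening, from 0 (shut) to 1 (fully open); "offset": the shift along the tool's x, y, z in mm, a list of three; "rot": the turn, a rotation vector about the tool's x, y, z in degrees, a list of three. In form: [{"jaw": jaw, "offset": [dx, dy, dz], "rot": [ax, ay, az]}, ...]. A call has exactly 5 rows; each row shifts and turns the commanded pose from where the row before left it, along the tool's axes as they then stand; what a row does not reach is not made up. A row lasts 1/8 s, in which the tool goes at most 62.5 mm and 10.7 degrees, less where a joint would pass 70% of its speed; a pose out of reach is approached as far as the arm can. A call is refused whole if a number of a shift passes 62.5 or a number of a turn 10.7, either way. A call with a gripper value outside its range is refused whole. The fingers move at their own pace and stop on an object; the grip force is fixed at half the most. Time passes only in rows, so rows that do not move let the fingers close, or fill a call up. It gives the time, the measured TCP pose, the force, the opening and the grip force at its end, in the units of the state.
- ctrl.get_obs(): the state, without advancing time (a new reading comes with each control period).
- ctrl.camera(name): name is "scene" or "top"; returns (picture, depth): 384x512x3 uint8, red, green, blue; 384x512 float32, m along the optical axis (not along the pixel's ray), 0 where there is no reading.
- ctrl.camera_params(name): a dict with "K" (3x3 intrinsics, pixels), "cam_to_world" (4x4, takes a point from camera to world coordinates). Camera axes: x right, y down, z forward; pixel columns grow to the right and rows downward; lengths in m; the calibration is good to about 2 mm. A picture is of the moment at which its call begins. camera_params takes no time and is no camera call.
- ctrl.hand_in(): hands the job in; it is judged then, once.
Trained networks look in the newest picture that a camera, given by its name, has taken for a name from the list of things; names that differ only in an ending like _2 or _b are one class to them, and where a whole thing is asked for, a point or a joint stands for the part that bears it (a point fixed in the world has none). Each returns a list of dicts, best first, with "score" (0 to 1); they miss things now and then, are a little off and sometimes report something else, mostly with a low value. They report only what shows in the picture. A call takes as long as a camera call. They do not tell look-alikes from the thing itself.
- ctrl.outline_of(camera, target): "region" (384x512 bool, what is visible of it) and "position" ([column, row] in pixels, amid what is visible of it).
The state is a dict: "time_s": time; "q": joint angles; "dq": joint speeds; "joint_efforts": joint torques, N m; "eef_pos": TCP position; "eef_rot": TCP orientation; "wrist_force": force on the tool from outside, world axes, zero at the start; "torque": the same for the moment, N m; "opening": opening from 0.0 (shut) to 1.0 (fully open); "grasp_force": force on a finger pad.
Only numpy, scipy, OpenCV 4.12 (cv2) and the standard library are available. Lean on these libraries where they do the work, as an engineer would, in place of code of your own. Each camera call takes 0.05 s, during which the arm holds its last target. There are 200 camera calls.

### The job

With the outside of the fingers, push the three round glaze samples through the gate and wholly into the slot on the board one at a time: first the blue one, then the white, last the yellow, so that they stand flat in a row in that order. Only sweep them along the board, never pick them up, and leave the jar, bowls, tools and mug where they stand.

Things in the scene. Friction and masses are not known exactly. Their poses are not given: they have to be found in the camera images.
- board: Fixed chipboard, 300 x 440 mm, 22 mm thick; origin under its centre, x along the short side, y along the long one (at yaw 0 +x points away from the robot). On it stand fixed pale wooden strips 6 mm thick, 14 mm high: two form a funnel narrowing towards -y, from +-105 mm off the centre line 57 mm before the gate to the gate; three more enclose the slot behind. The board's rim is open.
- gate (a point): The gate: middle of the 46 mm gap where the funnel meets the slot, at board-top height (22 mm above the table), at board (0, -45) mm, axes as the board's. Discs go through it towards the board's -y. The slot behind is 46 mm wide inside, 138 mm long, closed at its -y end, open above; its floor is the board's flat top, level with the area before the gate.
- slot_end (a point): Inner face of the slot's closed end, 138 mm from the gate along the board's -y, on the centre line at board top height.
- disc_blue: Round fired-clay glaze sample, a short cylinder (puck), deep blue on top over a 6 mm brick-red foot, 36 mm diameter, 22 mm tall, about 45 g; loose, standing flat on the board in front of the funnel (on its +y side). It slides when pushed. Origin at the centre of its underside, z up.
- disc_white: Round fired-clay glaze sample, a short cylinder (puck), white on top over a 6 mm brick-red foot, 36 mm diameter, 22 mm tall, about 45 g; loose, standing flat on the board in front of the funnel (on its +y side). It slides when pushed. Origin at the centre of its underside, z up.
- disc_yellow: Round fired-clay glaze sample, a short cylinder (puck), yellow on top over a 6 mm brick-red foot, 36 mm diameter, 22 mm tall, about 45 g; loose, standing flat on the board in front of the funnel (on its +y side). It slides when pushed. Origin at the centre of its underside, z up.
- glaze_jar: Bystander: small dark green jar with a black lid, 36 mm diameter, 45 mm tall, standing on the board at the end away from the slot, behind the discs on the board's +x side; origin under its centre.
- pinch_bowl: Bystander: small grey clay bowl, 68 mm across, 34 mm tall, on the board beside the slot on the board's +x side; origin under its centre.
- loop_tool: Bystander: red-handled loop tool, 145 mm long, 9 mm high, lying on the board beside the slot on the board's -x side; origin under the middle of the 120 mm handle, which lies along its y.
- tool_pot: Bystander: dark green pot of modelling tools, 80 mm across, about 180 mm tall with the tools, on the table to the left of the board; origin under its centre.
- ochre_bowl: Bystander: ochre bowl, 120 mm across, 55 mm tall, on the table to the right of the board; origin under its centre.
- water_mug: Bystander: white mug, 76 mm across, 85 mm tall, on the table to the right; origin under its centre.
There are look-alikes about, which are no part of the job. Of the things like the disc_white, leave any that is green, pink or turquoise; of the rest the smaller one is meant.

How it is judged:
On the way, in this order (a step that is already met when the one before it is completed fails the run):
1. blue is through the gate, the other two still before it (y of disc_blue in the frame of gate between -0.138 and -0.019 m and x of disc_blue in the frame of gate between -0.02 and 0.02 m and y of each of disc_white, disc_yellow in the frame of gate above -0.01 m), for 0.2 s.
2. white is through the gate too, yellow still before it (y of disc_blue in the frame of gate between -0.138 and -0.019 m and x of disc_blue in the frame of gate between -0.02 and 0.02 m and y of disc_white in the frame of gate between -0.138 and -0.019 m and x of disc_white in the frame of gate between -0.02 and 0.02 m and y of disc_yellow in the frame of gate above -0.01 m), for 0.2 s.
3. yellow is through the gate too (y of disc_blue in the frame of gate between -0.138 and -0.019 m and x of disc_blue in the frame of gate between -0.02 and 0.02 m and y of disc_white in the frame of gate between -0.138 and -0.019 m and x of disc_white in the frame of gate between -0.02 and 0.02 m and y of disc_yellow in the frame of gate between -0.138 and -0.019 m and x of disc_yellow in the frame of gate between -0.02 and 0.02 m), for 0.2 s.
At the end, for the whole second after the job is handed in: All discs lie in the slot at rest and flat (0.15 rad, within 6 mm of the board), centres 19 mm or more past the gate and within 20 mm of the slot's centre line, in a row: blue deepest (over 80 mm past the gate), then white (50 to 90 mm), then yellow (under 60 mm) (all of step 3 and z of each of disc_blue, disc_white, disc_yellow in the frame of gate below 0.006 m and angle between each of disc_blue, disc_white, disc_yellow's own z axis and vertical below 0.15 rad and linear speed of each of disc_blue, disc_white, disc_yellow below 0.02 m/s and y of disc_blue in the frame of gate below -0.08 m and y of disc_white in the frame of gate between -0.09 and -0.05 m and y of disc_yellow in the frame of gate above -0.06 m); the robot touches nothing.
It fails at once if a disc is lifted off the board (z of any of disc_blue, disc_white, disc_yellow in the frame of gate above 0.011 m).
It fails at once if a disc falls off the board (z of any of disc_blue, disc_white, disc_yellow in the frame of gate below -0.008 m).
It fails at once if something standing on the board (jar, small bowl, loop tool) is moved by over 15 mm (distance of any of glaze_jar, pinch_bowl, loop_tool from where it was at the start of the episode above 0.015 m).
It fails at once if something standing round the board (tool pot, large bowl, mug) is moved by over 15 mm (distance of any of tool_pot, ochre_bowl, water_mug from where it was at the start of the episode above 0.015 m).
It also fails if it takes over 61 s, if anything falls off the work surface, if the arm or the gripper's body presses on something with over 40 N, if the wrist force passes 120 N, or if a joint passes its speed limit or range.

## Working session

There is one attempt and no reset: what is moved stays moved. The work goes in short steps, Python scripts to look and compute and a tool call to move; the robot and the scene stay as the last step left them, time stands still between calls to the robot, and variables do not carry over. Pictures are saved under pics/ and viewed, at most 10 in all, crops included, and the job is handed in when it is done.

Besides the shell and the picture viewer there is one more tool, called after "Request:" as a command line: name --argument value ..., lists and objects as JSON in quotes. apply_moves: Moves the arm, as the interface text tells. Its arguments: {"type":"object","properties":{"moves":{"type":"array"}},"required":["moves"]}

```bash
mkdir -p pics; cat > h.py <<'E'
import numpy as np, cv2
from bench import ctrl
def snap(cam,name=None):
    im,d=ctrl.camera(cam)
    if name: cv2.imwrite(f'pics/{name}.png',cv2.cvtColor(im,cv2.COLOR_RGB2BGR))
    return im,d
def pts(cam,d):
    p=ctrl.camera_params(cam);K=p['K'];T=np.array(p['cam_to_world'])
    v,u=np.mgrid[:d.shape[0],:d.shape[1]]
    c=np.stack([(u-K[0][2])/K[0][0]*d,(v-K[1][2])/K[1][1]*d,d],-1)
    return c@T[:3,:3].T+T[:3,3]
E
python3 - <<'E'
from h import *
for c in('top','scene'):
    im,d=snap(c,c+'0'); P=pts(c,d); np.savez(c+'0.npz',im=im,d=d,P=P)
    for n in['disc_blue','disc_white','disc_yellow','glaze_jar','board','pinch_bowl','loop_tool','tool_pot','ochre_bowl','water_mug']:
        for o in ctrl.outline_of(c,n)[:4]:
            r=o['region']&(d>0); print(c,n,round(o['score'],2),np.round(o['position']),r.sum(),np.round(np.median(P[r],0),3),np.round(np.ptp(P[r],0),3))
print(ctrl.get_obs()); print(ctrl.camera_params('top'))
E
```

```text
top disc_blue 0.51 [222. 200.] 143 [0.605 0.083 0.041] [0.034 0.034 0.029]
top disc_white 0.73 [239. 118.] 170 [0.841 0.034 0.017] [0.042 0.04  0.034]
top disc_white 0.58 [307. 124.] 283 [ 0.838 -0.147  0.026] [0.049 0.05  0.039]
top disc_white 0.53 [214. 122.] 266 [0.823 0.114 0.026] [0.058 0.049 0.038]
top disc_white 0.42 [241. 187.] 130 [0.658 0.028 0.041] [0.034 0.034 0.029]
top glaze_jar 0.52 [192. 168.] 147 [0.694 0.158 0.064] [0.031 0.033 0.041]
top board 0.73 [256. 217.] 16297 [ 0.573 -0.015  0.02 ] [0.365 0.484 0.074]
top pinch_bowl 0.68 [310. 188.] 473 [ 0.657 -0.162  0.037] [0.062 0.065 0.04 ]
top pinch_bowl 0.66 [192. 169.] 188 [0.694 0.159 0.063] [0.044 0.048 0.074]
top loop_tool 0.79 [292. 259.] 252 [ 0.466 -0.106  0.028] [0.039 0.14  0.017]
top tool_pot 0.93 [100. 174.] 1045 [0.674 0.395 0.074] [0.096 0.122 0.188]
top ochre_bowl 0.66 [393. 181.] 1579 [ 0.68  -0.394  0.021] [0.131 0.137 0.065]
top water_mug 0.89 [436. 250.] 1152 [ 0.497 -0.504  0.039] [0.108 0.114 0.094]
scene disc_white 0.61 [216. 239.] 264 [ 0.854 -0.15   0.026] [0.084 0.053 0.038]
scene disc_white 0.
[... 1567 characters left out ...]
474669 ,  0.20987676]), 'eef_rot': array([-1.19996916e-05,  9.87950181e-01,  1.54772221e-01,  6.20455757e-06]), 'wrist_force': array([0.44515985, 1.02121628, 0.53819785]), 'torque': array([0.00439543, 0.04419409, 0.01060464]), 'grasp_force': 0.0, 'opening': 0.9991066836009258}
{'K': array([[423.45574193,   0.        , 255.89241449],
       [  0.        , 423.45574193, 192.48443554],
       [  0.        ,   0.        ,   1.        ]]), 'cam_to_world': array([[ 0.02885738, -0.99391218,  0.10632886,  0.51430752],
       [-0.99949665, -0.02728865,  0.01617935, -0.03358353],
       [-0.01317928, -0.10674223, -0.99419938,  1.17915129],
       [ 0.        ,  0.        ,  0.        ,  1.        ]])}
```

```bash
ls; ls pics
```

```text
h.py
pics
scene0.npz
top0.npz
scene0.png
top0.png
```

```bash
python3 - <<'E'
import cv2
a=cv2.imread('pics/top0.png')
cv2.imwrite('pics/topc.png',cv2.resize(a[105:295,165:345],None,fx=3.1,fy=3.1,interpolation=cv2.INTER_CUBIC))
E
```

```text
(no output)
```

View pics/topc.png

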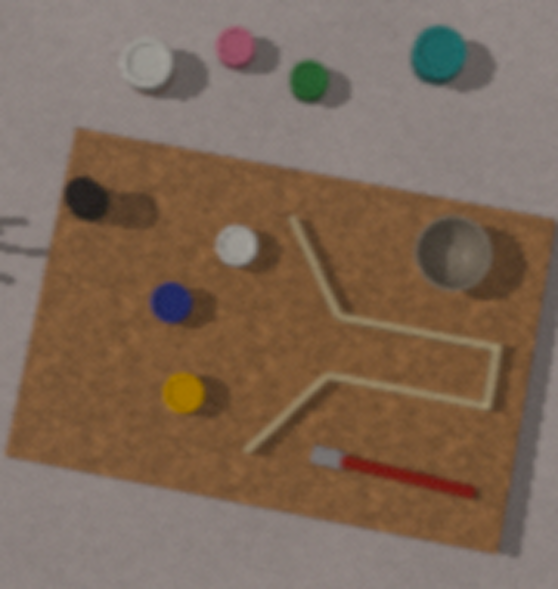

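View pics/top0.png

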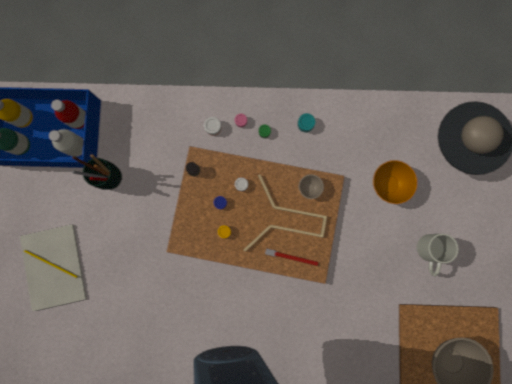

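```bash
cat >> h.py <<'E'
def proj(cam,uv,z):
    p=ctrl.camera_params(cam);K=np.array(p['K']);T=np.array(p['cam_to_world'])
    uv=np.atleast_2d(uv).astype(float); r=np.c_[uv,np.ones(len(uv))]@np.linalg.inv(K).T@T[:3,:3].T
    return (T[:3,3]+r*((z-T[2,3])/r[:,2:]))[:,:2]
def discs(im,lim=(slice(145,285),slice(165,345))):
    hsv=cv2.cvtColor(im,cv2.COLOR_RGB2HSV); m0=np.zeros(im.shape[:2],bool); m0[lim]=True
    h,s,v=[hsv[...,i].astype(int) for i in range(3)]
    M={'blue':(h>105)&(h<135)&(s>120),'white':(s<60)&(v>120),'yellow':(h>18)&(h<30)&(s>190)&(v>110)}
    out={}
    for k,m in M.items():
        n,l,st,c=cv2.connectedComponentsWithStats((m&m0).astype(np.uint8))
        out[k]=[(int(st[i,4]),c[i].round(1),proj('top',c[i],.044)[0]) for i in range(1,n) if st[i,4]>25]
    return out
E
python3 - <<'E'
from h import *
z=np.load('top0.npz');im=z['im'];P=z['P']
hsv=cv2.cvtColor(im,cv2.COLOR_RGB2HSV)
for k,v in discs(im).items():print(k,v)
m=((P[...,2]>.012)&(P[...,2]<.09)).astype(np.uint8); m[:, :160]=0;m[:,350:]=0;m[:145]=0;m[290:]=0
n,l,st,c=cv2.connectedComponentsWithStats(m);i=1+np.argmax(st[1:,4]);b=(l==i)
v,u=np.nonzero(b); xy=proj('top',np.c_[u,v],.022)
r=cv2.minAreaRect((xy*1000).astype(np.float32));print(r)
# strips
from scipy.optimize import minimize
hh,s,vv=[hsv[...,i].astype(int) for i in range(3)]
sm=(P[...,2]>.029)&b&(vv>130)&(s<110)&(s>40)
v,u=np.nonzero(sm);print(len(u),hsv[sm].mean(0))
S=proj('top',np.c_[u,v],.036)
g,h=23+3,105
L=[((-26,-45),(-105,12)),((26,-45),(105,12)),((-26,-45),(-26,-186)),((26,-45),(26,-186)),((-26,-186),(26,-186))]
def dist(p):
    t=p[2];R=np.array([[np.cos(t),-np.sin(t)],[np.sin(t),np.cos(t)]])
    q=(S*1000-p[:2])@R
    D=[]
    for a,e in L:
        a=np.array(a);e=np.array(e);w=np.clip(((q-a)@(e-a))/((e-a)@(e-a)),0,1)
        D.append(np.linalg.norm(q-a-w[:,None]*(e-a),axis=1))
    return np.min(D,0)
t0=np.deg2rad(-8)
f=lambda p:np.minimum(dist(p),15).mean()
best=min((minimize(f,[*r[0],t],method='Nelder-Mead',options=dict(maxiter=2000)) for t in np.deg2rad([-12,-8,-4,4,8,12])),key=lambda o:o.fun)
print(best.x,np.rad2deg(best.x[2]),best.fun,np.percentile(dist(best.x),[50,90]))
t=best.x[2];R=np.array([[np.cos(t),-np.sin(t)],[np.sin(t),np.cos(t)]])
for k,v in discs(im).items():
    for a in v: print(k,(a[2]*1000-best.x[:2])@R)
for nm,p,zz in(('jar',(192,168.5),.067),('bowl',(311,187),.05)): print(nm,(proj('top',p,zz)[0]*1000-best.x[:2])@R)
np.save('board.npy',best.x)
E
```

```text
blue [(104, array([219.9, 202.2]), array([0.60669405, 0.08098155]))]
white [(3222, array([263.6, 156.5]), array([ 0.73463589, -0.03310535])), (134, array([240.8, 183.7]), array([0.65854733, 0.02627708])), (3223, array([211.6, 263.5]), array([0.44307602, 0.096991  ])), (480, array([340.4, 258.7]), array([ 0.46576358, -0.24353001]))]
yellow [(144, array([223.8, 231.3]), array([0.52896943, 0.06773914]))]
((581.0958251953125, -14.6436767578125), (438.4468688964844, 298.8522644042969), 80.54814147949219)
403 [ 18.48387097  90.71712159 141.09925558]
[ 5.81321135e+02 -1.45996820e+01 -1.63954602e-01] -9.393906709461303 1.7484631323337605 [1.43579745 2.55677917]
blue [ 9.4317868  98.44083812]
white [154.27924792   6.76669476]
white [69.51860227 52.9335275 ]
white [-154.60513398   87.52968295]
white [ -76.64162895 -244.72168391]
yellow [-65.0890707   72.68971952]
jar [ 82.05700259 186.98008572]
bowl [  95.75250618 -134.0609605 ]
```

Candidates for disc_white in the top view: large white (213,126), pink (241,120), green (265,131), turquoise (307,122), small white on the board (241,184). I choose the small one on the board, and the crop confirms it. In the same view blue is at (220,202), yellow at (224,231), jar at (192,168), funnel and slot from (262,175) to (325,235).

Measured in the board frame: blue (9,98), white (70,53), yellow (-65,73). The plan is to carry the tool over blue, then turn it so its axes line up with the board.

Request:
apply_moves --moves '[{"jaw": 0.1, "offset": [41.4, -33.6, 0], "rot": [0, 0, 0]}, {"jaw": 0.1, "offset": [41.4, -33.6, 0], "rot": [0, 0, 0]}, {"jaw": 0.1, "offset": [41.4, -33.6, 0], "rot": [0, 0, 0]}, {"jaw": 0.1, "offset": [41.4, -33.6, 0], "rot": [0, 0, 0]}, {"jaw": 0.1, "offset": [41.4, -33.6, 0], "rot": [0, 0, 0]}]'

```text
time_s: 1.72
eef_pos: [0.3223, -0.3228, 0.2101]
eef_rot: [0.0, 0.988, 0.155, 0.0]
wrist_force: [0.8, 0.3, -0.1]
opening: 0.099
grasp_force: 0.0
```

Request:
apply_moves --moves '[{"jaw": 0.1, "offset": [41.4, -33.6, 0], "rot": [0, 0, 0]}, {"jaw": 0.1, "offset": [41.4, -33.6, 0], "rot": [0, 0, 0]}, {"jaw": 0.1, "offset": [41.4, -33.6, 0], "rot": [0, 0, 0]}, {"jaw": 0.1, "offset": [41.4, -33.6, 0], "rot": [0, 0, 0]}, {"jaw": 0.1, "offset": [41.4, -33.6, 0], "rot": [0, 0, 0]}]'

```text
time_s: 2.35
eef_pos: [0.4682, -0.0994, 0.2102]
eef_rot: [0.0, 0.988, 0.155, 0.0]
wrist_force: [0.3, 0.3, 0.3]
opening: 0.096
grasp_force: 0.0
```

Request:
apply_moves --moves '[{"jaw": 0.1, "offset": [41.4, -33.6, 0], "rot": [0, 0, 0]}, {"jaw": 0.1, "offset": [41.4, -33.6, 0], "rot": [0, 0, 0]}, {"jaw": 0.1, "offset": [41.4, -33.6, 0], "rot": [0, 0, 0]}, {"jaw": 0.1, "offset": [41.4, -33.6, 0], "rot": [0, 0, 0]}, {"jaw": 0.1, "offset": [41.4, -33.6, 0], "rot": [0, 0, 0]}]'

```text
time_s: 2.98
eef_pos: [0.6138, 0.1239, 0.21]
eef_rot: [0.0, 0.988, 0.155, 0.0]
wrist_force: [0.2, -1.1, 0.1]
opening: 0.097
grasp_force: 0.0
```

Request:
apply_moves --moves '[{"jaw": 0.1, "offset": [0, 0, 0], "rot": [0, 0, -10.5]}, {"jaw": 0.1, "offset": [0, 0, 0], "rot": [0, 0, -10.5]}, {"jaw": 0.1, "offset": [0, 0, 0], "rot": [0, 0, -10.5]}, {"jaw": 0.1, "offset": [0, 0, 0], "rot": [0, 0, -10.5]}, {"jaw": 0.1, "offset": [0, 0, 0], "rot": [0, 0, -10.5]}]'

```text
time_s: 3.6
eef_pos: [0.613, 0.1223, 0.2098]
eef_rot: [-0.0, 0.816, 0.578, -0.0]
wrist_force: [0.6, -0.1, -0.6]
opening: 0.099
grasp_force: 0.0
```

Request:
apply_moves --moves '[{"jaw": 0.1, "offset": [0, 0, 0], "rot": [0, 0, -10.5]}, {"jaw": 0.1, "offset": [0, 0, 0], "rot": [0, 0, 0]}, {"jaw": 0.1, "offset": [0, 0, 0], "rot": [0, 0, 0]}, {"jaw": 0.1, "offset": [0, 0, 0], "rot": [0, 0, 0]}, {"jaw": 0.1, "offset": [0, 0, 0], "rot": [0, 0, 0]}]'

```text
time_s: 4.22
eef_pos: [0.613, 0.1223, 0.2099]
eef_rot: [0.0, 0.762, 0.648, 0.0]
wrist_force: [-0.3, 0.2, 0.1]
opening: 0.099
grasp_force: 0.0
```

Request:
apply_moves --moves '[{"jaw": 0.1, "offset": [0, 0, 60], "rot": [0, 0, 0]}, {"jaw": 0.1, "offset": [0, 0, 60], "rot": [0, 0, 0]}, {"jaw": 0.1, "offset": [0, 0, 59], "rot": [0, 0, 0]}, {"jaw": 0.1, "offset": [0, 0, 0], "rot": [0, 0, 0]}, {"jaw": 0.1, "offset": [-10, 0, 0], "rot": [0, 0, 0]}]'

```text
time_s: 4.85
eef_pos: [0.6131, 0.1126, 0.0332]
eef_rot: [0.001, 0.761, 0.648, 0.001]
wrist_force: [0.3, -0.6, 0.9]
opening: 0.097
grasp_force: 0.0
```

Request:
apply_moves --moves '[{"jaw": 0.1, "offset": [-20, -1.5, 0], "rot": [0, 0, 0]}, {"jaw": 0.1, "offset": [-20, -1.5, 0], "rot": [0, 0, 0]}, {"jaw": 0.1, "offset": [-20, -1.5, 0], "rot": [0, 0, 0]}, {"jaw": 0.1, "offset": [-20, -1.5, 0], "rot": [0, 0, 0]}, {"jaw": 0.1, "offset": [-10, -1, 0], "rot": [0, 0, 0]}]'

```text
time_s: 5.48
eef_pos: [0.5898, 0.023, 0.031]
eef_rot: [0.0, 0.762, 0.648, 0.0]
wrist_force: [0.6, -0.0, -0.6]
opening: 0.102
grasp_force: 0.0
```

```bash
cat >> h.py <<'E'
b=np.load('board.npy');_t=b[2];_R=np.array([[np.cos(_t),-np.sin(_t)],[np.sin(_t),np.cos(_t)]])
def bf(xy): return ((np.asarray(xy)*1000-b[:2])@_R).round(1)
def report(name=None):
    im,d=snap('top',name)
    for k,v in discs(im).items():
        for n,c,w in v:
            q=bf(w)
            if 60<n<300 and abs(q[0])<145 and abs(q[1])<215: print(k,n,c,q)
    o=ctrl.get_obs();print('tcp',bf(o['eef_pos'][:2]),o['eef_pos'][2],o['wrist_force'].round(1),o['time_s'])
    return im
E
python3 - <<'E'
from h import *
im=report('a'); im2,_=snap('scene')
a=cv2.resize(im[150:290,170:345],None,fx=2.2,fy=2.2,interpolation=2);c=cv2.resize(im2[140:250,180:340],None,fx=2.2,fy=2.2,interpolation=2)
h=max(a.shape[0],c.shape[0]);q=np.zeros((h,a.shape[1]+c.shape[1],3),np.uint8);q[:a.shape[0],:a.shape[1]]=a;q[:c.shape[0],a.shape[1]:]=c
cv2.imwrite('pics/a2.png',q[...,::-1])
E
```

```text
yellow 142 [223.7 231.4] [-65.2  72.9]
tcp [ 2.1 37.9] 0.030859289441083085 [-0.  -1.2 -0.9] 5.525
```

View pics/a2.png

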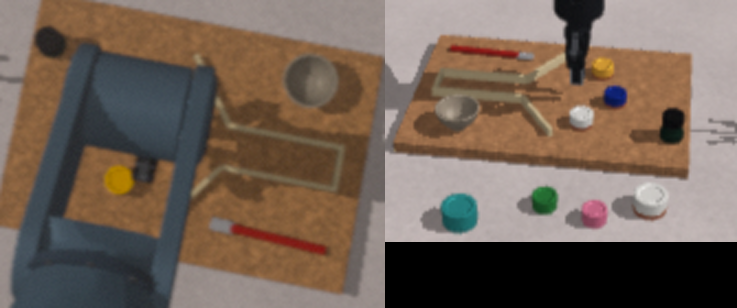

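```bash
python3 - <<'E'
from h import *
im,d=snap('scene'); P=pts('scene',d)
z=np.load('scene0.npz')
for I,Q in((z['im'],z['P']),(im,P)):
    hsv=cv2.cvtColor(I,cv2.COLOR_RGB2HSV).astype(int); m=(hsv[...,0]>105)&(hsv[...,0]<135)&(hsv[...,1]>120); m[:140]=0;m[250:]=0;m[:,:180]=0;m[:,330:]=0
    v,u=np.nonzero(m);print(len(u),u.mean(),v.mean(),bf(proj('scene',[[u.mean(),v.mean()]],.04))[0], np.median(Q[m],0))
    p=Q[(Q[...,2]>.026)&(Q[...,2]<.25)&(Q[...,0]>.5)&(Q[...,0]<.66)&(Q[...,1]<.06)&(Q[...,1]>-.06)]
    print(len(p))
cv2.imwrite('pics/s1.png',cv2.resize(im[130:215,215:330],None,fx=6,fy=6,interpolation=2)[...,::-1])
E
```

```text
74 284.2027027027027 183.2972972972973 [19.1 99. ] [0.61882095 0.07997518 0.04139183]
139
74 284.2027027027027 183.2972972972973 [19.1 99. ] [0.61865821 0.0802988  0.04080275]
850
```

View pics/s1.png

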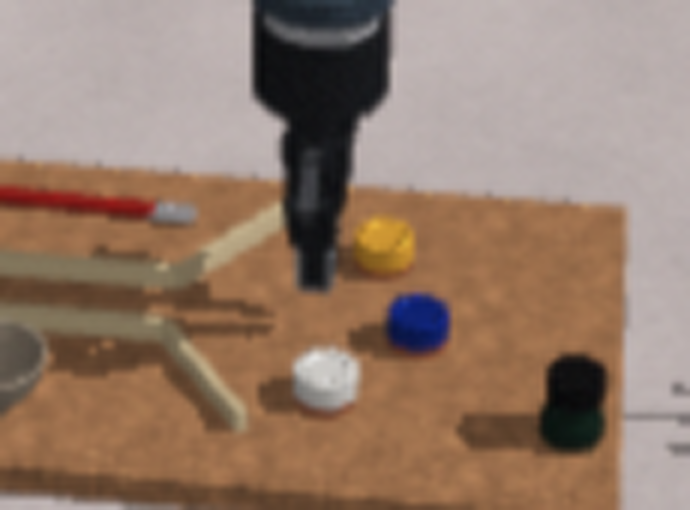

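```bash
python3 - <<'E'
from h import *
im,d=snap('scene'); P=pts('scene',d)
for v in range(165,184): print(v,[(int(u),*np.round(P[v,u]*1000).astype(int)) for u in (265,267,269)], im[v,267])
print(ctrl.get_obs())
o=ctrl.camera_params('scene'); print(o['cam_to_world'])
E
```

```text
165 [(265, np.int64(654), np.int64(11), np.int64(142)), (267, np.int64(656), np.int64(17), np.int64(143)), (269, np.int64(654), np.int64(24), np.int64(142))] [38 39 41]
166 [(265, np.int64(648), np.int64(11), np.int64(134)), (267, np.int64(650), np.int64(18), np.int64(136)), (269, np.int64(658), np.int64(24), np.int64(141))] [29 29 31]
167 [(265, np.int64(644), np.int64(12), np.int64(128)), (267, np.int64(646), np.int64(18), np.int64(129)), (269, np.int64(645), np.int64(24), np.int64(128))] [28 28 32]
168 [(265, np.int64(638), np.int64(12), np.int64(120)), (267, np.int64(644), np.int64(18), np.int64(124)), (269, np.int64(647), np.int64(24), np.int64(126))] [20 20 21]
169 [(265, np.int64(637), np.int64(12), np.int64(115)), (267, np.int64(637), np.int64(19), np.int64(115)), (269, np.int64(643), np.int64(25), np.int64(119))] [18 17 20]
170 [(265, np.int64(627), np.int64(13), np.int64(104)), (267, np.int64(625), np.int64(19), np.int64(102)), (269, np.int64(634), np.int64(25), np.int64(109))] [17 17 20]
171 [(265, np.int64(623), np.int64(13), np.int64(97)), (267, np.int64(627), np.int64(1
[... 2286 characters left out ...]
0010256, -0.00177259,
        0.0019171 ]), 'joint_efforts': array([-6.02813233e-01, -5.04563999e+01, -2.86363202e+01, -4.48482460e-02,
        2.66477618e-03, -2.13502249e-02]), 'eef_pos': array([0.59006834, 0.02473292, 0.03081713]), 'eef_rot': array([-1.38973979e-04,  7.61634376e-01,  6.48006988e-01,  4.66609953e-05]), 'wrist_force': array([-0.2222021 ,  0.23557974, -0.00111681]), 'torque': array([-0.02672878,  0.04807793, -0.04502879]), 'grasp_force': 0.0, 'opening': 0.10085356590767913}
[[ 0.03621879  0.60810756 -0.79302799  1.7232266 ]
 [ 0.99932171 -0.01675236  0.03279454 -0.04720294]
 [ 0.00665752 -0.79367786 -0.60830184  0.86475929]
 [ 0.          0.          0.          1.        ]]
```

The picture shows the fingers passed over blue at crop (315,288). Their tips really stand about 22 mm above the reported TCP, so blue has not moved. I'll go back behind blue, descend lower and measure again.

Request:
apply_moves --moves '[{"jaw": 0.1, "offset": [0, 0, -25], "rot": [0, 0, 0]}, {"jaw": 0.1, "offset": [51, 3.5, 0], "rot": [0, 0, 0]}, {"jaw": 0.1, "offset": [51, 3.5, 0], "rot": [0, 0, 0]}, {"jaw": 0.1, "offset": [0, 0, 20], "rot": [0, 0, 0]}, {"jaw": 0.1, "offset": [0, 0, 15], "rot": [0, 0, 0]}]'

```text
time_s: 6.3
eef_pos: [0.6123, 0.1248, 0.0192]
eef_rot: [-0.0, 0.761, 0.649, -0.001]
wrist_force: [-0.2, 0.1, -0.0]
opening: 0.097
grasp_force: 0.0
```

```bash
cat >> h.py <<'E'
def tip():
    o=ctrl.get_obs(); e=o['eef_pos'];im,d=snap('scene'); P=pts('scene',d)
    m=(im.max(-1)<60)&(np.abs(P[...,1]-e[1])<.03)&(np.abs(P[...,0]-e[0])<.045)&(P[...,2]<.09)&(P[...,2]>.0)
    Q=P[m]; print('tip n',len(Q),'z',np.percentile(Q[:,2],[0,3,10]).round(4),'y range',np.percentile(Q[:,1],[2,98]).round(4),'x med',np.median(Q[:,0]).round(4),'tcp',e.round(4),o['wrist_force'].round(1))
    return im
E
python3 - <<'E'
from h import *
im=tip()
cv2.imwrite('pics/s2.png',cv2.resize(im[130:215,215:330],None,fx=6,fy=6,interpolation=2)[...,::-1])
report()
E
```

```text
tip n 31 z [0.0503 0.0528 0.0536] y range [0.113  0.1278] x med 0.6325 tcp [0.6123 0.1248 0.0192] [-0.2  0.1 -0. ]
blue 100 [220.  202.3] [ 9.3 98.2]
white 98 [241.2 182.2] [73.6 52.6]
white 81 [315.2 187.4] [  97.8 -145.9]
yellow 145 [223.7 231.3] [-65.1  72.8]
tcp [  6.4 141.1] 0.017746603007661246 [-0.2 -0.2 -0.4] 6.4
```

View pics/s2.png

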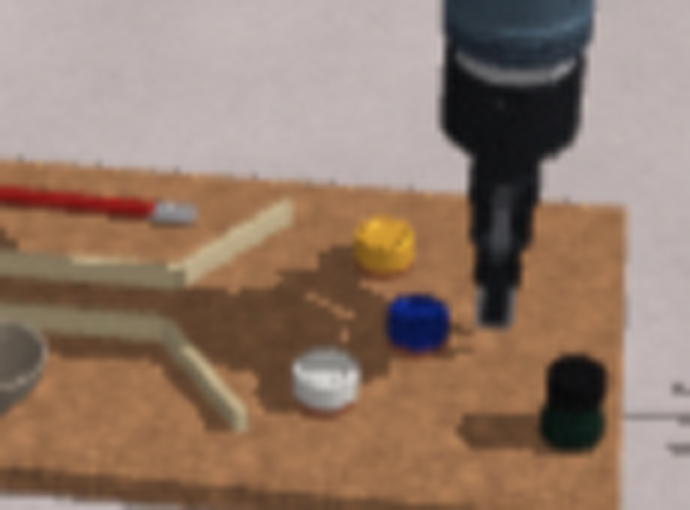

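```bash
cat >> h.py <<'E'
def tip2():
    o=ctrl.get_obs(); e=o['eef_pos'];im,d=snap('scene'); P=pts('scene',d)
    z0=e[2]; m=(np.abs(P[...,1]-e[1])<.02)&(np.abs(P[...,0]-e[0]-.01)<.03)&(P[...,2]<.08)&(P[...,2]>.0255)&(np.ptp(im.astype(int),axis=-1)<25)
    v,u=np.nonzero(m)
    for r in sorted(set(v))[-5:]: print(r,u[v==r],np.median(P[r,u[v==r]],0).round(4))
    print('tcp',e.round(4),'bf',bf(e[:2]),o['wrist_force'].round(1))
E
python3 -c "
from h import *
tip2()"
```

```text
180 [294 295 296 297 298 299] [0.6282 0.1196 0.062 ]
181 [294 295 296 297 298 299] [0.6286 0.1202 0.0579]
182 [294 295 296 297 298 299] [0.627  0.1206 0.0524]
183 [294 295 296 297 298 299] [0.6276 0.1202 0.0488]
184 [295 296 298 299] [0.6257 0.1225 0.0431]
tcp [0.6107 0.1236 0.0177] bf [  6.4 141.1] [-0.2 -0.2 -0.4]
```

Request:
apply_moves --moves '[{"jaw": 0.1, "offset": [0, 3, 5], "rot": [0, 0, 0]}, {"jaw": 0.1, "offset": [0, 0, 5], "rot": [0, 0, 0]}, {"jaw": 0.1, "offset": [-10, 0, 0], "rot": [0, 0, 0]}, {"jaw": 0.1, "offset": [-15, -1, 0], "rot": [0, 0, 0]}, {"jaw": 0.1, "offset": [-15, -1, 0], "rot": [0, 0, 0]}]'

```text
time_s: 7.08
eef_pos: [0.6077, 0.0833, 0.0111]
eef_rot: [0.0, 0.762, 0.648, 0.0]
wrist_force: [0.8, 0.3, -0.6]
opening: 0.101
grasp_force: 0.1
```

```bash
python3 -c "
from h import *
tip2();report()
im,d=snap('scene');cv2.imwrite('pics/s3.png',cv2.resize(im[130:215,215:330],None,fx=6,fy=6,interpolation=2)[...,::-1])
hsv=cv2.cvtColor(im,cv2.COLOR_RGB2HSV).astype(int); m=(hsv[...,0]>105)&(hsv[...,0]<135)&(hsv[...,1]>120); m[:140]=0;m[250:]=0;m[:,:180]=0;m[:,330:]=0
v,u=np.nonzero(m);print(len(u),u.mean(),v.mean(),bf(proj('scene',[[u.mean(),v.mean()]],.04))[0])
"
```

```text
182 [282 283 284 285 286 287] [0.6248 0.0798 0.0518]
183 [282 283 284 285 286 287] [0.6264 0.0797 0.0487]
184 [282 283 284 285 286 287] [0.6248 0.0802 0.0432]
185 [282 283 284 285 286 287] [0.6235 0.0804 0.0379]
186 [281] [0.6141 0.0696 0.0269]
tcp [0.6077 0.0833 0.0111] bf [ 10.  100.9] [ 0.8  0.3 -0.6]
white 94 [242.1 182.9] [72.3 50. ]
white 63 [314.6 187.5] [  97.2 -144.2]
tcp [ 10.1 100.1] 0.011049346230422044 [ 0.1  0.5 -0.8] 7.175
68 275.88235294117646 182.4264705882353 [18.  70.2]
```

View pics/s3.png

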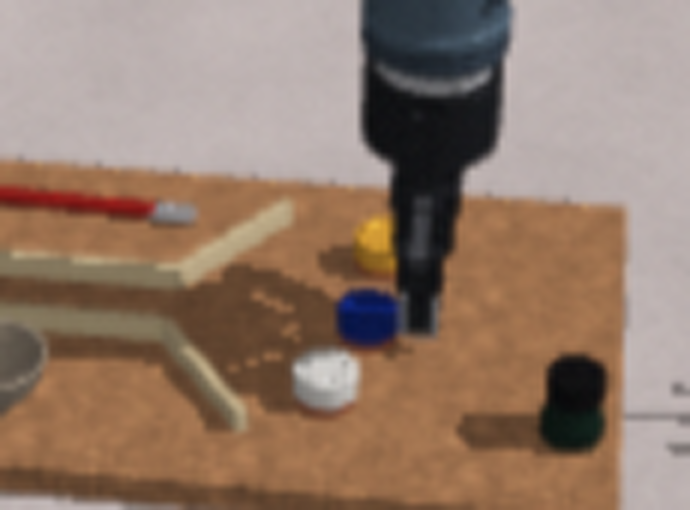

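Request:
apply_moves --moves '[{"jaw": 0.1, "offset": [-18, -2.5, 0], "rot": [0, 0, 0]}, {"jaw": 0.1, "offset": [-18, -2.5, 0], "rot": [0, 0, 0]}, {"jaw": 0.1, "offset": [-18, -2.5, 0], "rot": [0, 0, 0]}, {"jaw": 0.1, "offset": [-18, -2.5, 0], "rot": [0, 0, 0]}, {"jaw": 0.1, "offset": [-8, 0, 0], "rot": [0, 0, 0]}]'

```text
time_s: 7.85
eef_pos: [0.5848, 0.0058, 0.0109]
eef_rot: [-0.0, 0.762, 0.648, -0.0]
wrist_force: [0.5, 0.1, 0.2]
opening: 0.098
grasp_force: 0.1
```

```bash
cat >> h.py <<'E'
def sc():  # disc centroids from scene view (x bias ~ +9.7)
    im,d=snap('scene'); hsv=cv2.cvtColor(im,cv2.COLOR_RGB2HSV); h,s,v=[hsv[...,i].astype(int) for i in range(3)]
    for k,m in {'blue':(h>105)&(h<135)&(s>120),'white':(s<40)&(v>120),'yellow':(h>18)&(h<30)&(s>190)&(v>110)}.items():
        m=m.copy();m[:135]=0;m[215:]=0;m[:,:195]=0;m[:,330:]=0
        n,l,st,c=cv2.connectedComponentsWithStats(m.astype(np.uint8))
        for i in range(1,n):
            if 20<st[i,4]<150:
                q=bf(proj('scene',c[i],.04)[0])-np.array([9.7,0])
                if abs(q[0])<130 and abs(q[1])<210: print('scene',k,st[i,4],q.round(1))
    return im
E
python3 -c "
from h import *
sc();report()"
```

```text
scene blue 71 [-1.1 -7.3]
scene white 82 [68.4 52.8]
scene yellow 44 [-65.7  72.4]
yellow 147 [223.8 231.3] [-64.9  72.7]
tcp [ 0.4 21.1] 0.010927928992085806 [-0.   0.2 -0.3] 7.95
```

Request:
apply_moves --moves '[{"jaw": 0.1, "offset": [-18, 0, 0], "rot": [0, 0, 0]}, {"jaw": 0.1, "offset": [-18, 0, 0], "rot": [0, 0, 0]}, {"jaw": 0.1, "offset": [-18, 0, 0], "rot": [0, 0, 0]}, {"jaw": 0.1, "offset": [-18, 0, 0], "rot": [0, 0, 0]}, {"jaw": 0.1, "offset": [0, 0, 0], "rot": [0, 0, 0]}]'

```text
time_s: 8.57
eef_pos: [0.5736, -0.0656, 0.0109]
eef_rot: [0.0, 0.762, 0.647, -0.0]
wrist_force: [-0.5, 1.0, -0.1]
opening: 0.101
grasp_force: 0.0
```

```bash
python3 -c "
from h import *
sc();report()"
```

```text
scene blue 64 [ -2.9 -81.3]
scene white 82 [68.4 52.8]
scene yellow 42 [-65.2  72.2]
white 138 [240.9 183.8] [69.3 52.7]
yellow 145 [223.8 231.3] [-65.   72.6]
tcp [  0.5 -50. ] 0.01084691508138922 [-0.2  0.9  0.9] 8.675
```

Request:
apply_moves --moves '[{"jaw": 0.1, "offset": [-17, 0, 0], "rot": [0, 0, 0]}, {"jaw": 0.1, "offset": [-17, 0, 0], "rot": [0, 0, 0]}, {"jaw": 0.1, "offset": [-17, 0, 0], "rot": [0, 0, 0]}, {"jaw": 0.1, "offset": [-17, 0, 0], "rot": [0, 0, 0]}, {"jaw": 0.1, "offset": [0, 0, 0], "rot": [0, 0, 0]}]'

```text
time_s: 9.3
eef_pos: [0.5628, -0.1327, 0.011]
eef_rot: [0.0, 0.762, 0.647, 0.0]
wrist_force: [-0.9, -1.2, 0.4]
opening: 0.101
grasp_force: 0.0
```

Request:
apply_moves --moves '[{"jaw": 0.1, "offset": [6, 0, 0], "rot": [0, 0, 0]}, {"jaw": 0.1, "offset": [0, 0, -60], "rot": [0, 0, 0]}, {"jaw": 0.1, "offset": [0, 0, 0], "rot": [0, 0, 0]}, {"jaw": 0.1, "offset": [41, 29, 0], "rot": [0, 0, 0]}, {"jaw": 0.1, "offset": [41, 29, 0], "rot": [0, 0, 0]}]'

```text
time_s: 9.93
eef_pos: [0.6348, -0.0519, 0.0707]
eef_rot: [-0.0, 0.762, 0.648, 0.0]
wrist_force: [0.3, -0.6, 1.1]
opening: 0.099
grasp_force: 0.0
```

Request:
apply_moves --moves '[{"jaw": 0.1, "offset": [41, 29, 0], "rot": [0, 0, 0]}, {"jaw": 0.1, "offset": [41, 29, 0], "rot": [0, 0, 0]}, {"jaw": 0.1, "offset": [0, 0, 0], "rot": [0, 0, 0]}, {"jaw": 0.1, "offset": [0, 0, 0], "rot": [0, 0, 0]}, {"jaw": 0.1, "offset": [0, 0, 0], "rot": [0, 0, 0]}]'

```text
time_s: 10.55
eef_pos: [0.7037, 0.0178, 0.0705]
eef_rot: [-0.0, 0.762, 0.648, -0.0]
wrist_force: [-0.3, -0.2, 0.5]
opening: 0.104
grasp_force: 0.0
```

```bash
python3 -c "
from h import *
sc();report()"
```

```text
scene blue 62 [  -3.5 -149.2]
scene white 80 [69.5 52.7]
scene yellow 42 [-65.   71.9]
blue 109 [310.  223.8] [  -1.4 -149.6]
white 91 [242.  185.6] [65.  48.9]
tcp [115.8  51.7] 0.07096666140537479 [-0.1  0.4  0.6] 10.65
```

Request:
apply_moves --moves '[{"jaw": 0.1, "offset": [1, 0, 50], "rot": [0, 0, 0]}, {"jaw": 0.1, "offset": [0, 0, 10], "rot": [0, 0, 0]}, {"jaw": 0.1, "offset": [0, 0, 0], "rot": [0, 0, 0]}, {"jaw": 0.1, "offset": [0, -10, 0], "rot": [0, 0, 0]}, {"jaw": 0.1, "offset": [0, -14, 0], "rot": [0, 0, 0]}]'

```text
time_s: 11.28
eef_pos: [0.6819, 0.0229, 0.013]
eef_rot: [0.001, 0.762, 0.648, 0.001]
wrist_force: [1.5, -0.4, 0.0]
opening: 0.104
grasp_force: 0.2
```

Request:
apply_moves --moves '[{"jaw": 0.1, "offset": [0, -14, 0], "rot": [0, 0, 0]}, {"jaw": 0.1, "offset": [0, -14, 0], "rot": [0, 0, 0]}, {"jaw": 0.1, "offset": [0, -14, 0], "rot": [0, 0, 0]}, {"jaw": 0.1, "offset": [0, -12, 0], "rot": [0, 0, 0]}, {"jaw": 0.1, "offset": [0, 0, 0], "rot": [0, 0, 0]}]'

```text
time_s: 11.9
eef_pos: [0.6276, 0.032, 0.012]
eef_rot: [0.0, 0.761, 0.648, 0.0]
wrist_force: [-0.5, 0.8, -0.5]
opening: 0.099
grasp_force: 0.0
```

```bash
python3 -c "
from h import *
sc();report()"
```

```text
scene blue 62 [  -3.5 -149.4]
scene yellow 35 [-62.9  74.8]
blue 110 [310.  223.9] [  -1.7 -149.6]
yellow 61 [224.4 228.1] [-56.2  72.8]
tcp [38.7 53.4] 0.011608284756929911 [0.2 0.2 0.1] 12.0
```

Request:
apply_moves --moves '[{"jaw": 0.1, "offset": [0, 10, 0], "rot": [0, 0, 0]}, {"jaw": 0.1, "offset": [0, 0, -60], "rot": [0, 0, 0]}, {"jaw": 0.1, "offset": [30, 0, 0], "rot": [0, 0, 0]}, {"jaw": 0.1, "offset": [30, 0, 0], "rot": [0, 0, 0]}, {"jaw": 0.1, "offset": [0, 0, 0], "rot": [0, 0, 0]}]'

```text
time_s: 12.62
eef_pos: [0.648, 0.0911, 0.0709]
eef_rot: [0.0, 0.761, 0.649, 0.0]
wrist_force: [0.4, -0.9, -0.9]
opening: 0.097
grasp_force: 0.0
```

```bash
python3 -c "
from h import *
sc();report()"
```

```text
scene blue 63 [  -3.2 -149.2]
scene white 74 [-0.6 53. ]
scene yellow 42 [-64.6  73.4]
blue 115 [310.  223.8] [  -1.3 -149.6]
white 64 [315.1 186.1] [ 101.1 -145. ]
white 141 [236.  208.9] [-0.  52.3]
yellow 85 [226.2 231.5] [-64.4  66.2]
tcp [ 48.4 113.2] 0.07053226791670361 [-0.6  0.4 -0.3] 12.725
```

Request:
apply_moves --moves '[{"jaw": 0.1, "offset": [-20, -48, 0], "rot": [0, 0, 0]}, {"jaw": 0.1, "offset": [0, 0, 0], "rot": [0, 0, 0]}, {"jaw": 0.1, "offset": [0, 0, 50], "rot": [0, 0, 0]}, {"jaw": 0.1, "offset": [0, 0, 10], "rot": [0, 0, 0]}, {"jaw": 0.1, "offset": [0, 0, 0], "rot": [0, 0, 0]}]'

```text
time_s: 13.35
eef_pos: [0.5967, 0.0769, 0.0106]
eef_rot: [-0.0, 0.762, 0.648, -0.001]
wrist_force: [-0.9, 0.2, -0.2]
opening: 0.102
grasp_force: 0.0
```

Request:
apply_moves --moves '[{"jaw": 0.1, "offset": [-10, 0, 0], "rot": [0, 0, 0]}, {"jaw": 0.1, "offset": [-18, 0, 0], "rot": [0, 0, 0]}, {"jaw": 0.1, "offset": [-18, 0, 0], "rot": [0, 0, 0]}, {"jaw": 0.1, "offset": [-18, 0, 0], "rot": [0, 0, 0]}, {"jaw": 0.1, "offset": [-10, 0, 0], "rot": [0, 0, 0]}]'

```text
time_s: 13.98
eef_pos: [0.5846, 0.0026, 0.0111]
eef_rot: [0.0, 0.762, 0.648, 0.0]
wrist_force: [-0.3, 0.2, 0.0]
opening: 0.105
grasp_force: 0.3
```

```bash
python3 -c "
from h import *
sc();report()"
```

```text
scene blue 60 [  -2.3 -148.9]
scene white 72 [ -2.2 -10.2]
scene yellow 41 [-65.1  73.1]
blue 105 [309.8 223.8] [  -1.3 -149.1]
yellow 144 [223.7 231.2] [-64.8  72.8]
tcp [ 0.4 17.7] 0.010903248644758431 [-0.4 -0.4 -0.5] 14.075
```

Request:
apply_moves --moves '[{"jaw": 0.1, "offset": [-18, 0, 0], "rot": [0, 0, 0]}, {"jaw": 0.1, "offset": [-18, 0, 0], "rot": [0, 0, 0]}, {"jaw": 0.1, "offset": [-18, 0, 0], "rot": [0, 0, 0]}, {"jaw": 0.1, "offset": [-18, 0, 0], "rot": [0, 0, 0]}, {"jaw": 0.1, "offset": [-14, 0, 0], "rot": [0, 0, 0]}]'

```text
time_s: 14.7
eef_pos: [0.5708, -0.0821, 0.0109]
eef_rot: [0.0, 0.762, 0.648, -0.0]
wrist_force: [0.5, 1.0, 0.4]
opening: 0.097
grasp_force: 0.1
```

Request:
apply_moves --moves '[{"jaw": 0.1, "offset": [-12, 0, 0], "rot": [0, 0, 0]}, {"jaw": 0.1, "offset": [-12, 0, 0], "rot": [0, 0, 0]}, {"jaw": 0.1, "offset": [0, 0, 0], "rot": [0, 0, 0]}, {"jaw": 0.1, "offset": [6, 0, 0], "rot": [0, 0, 0]}, {"jaw": 0.1, "offset": [0, 0, -60], "rot": [0, 0, 0]}]'

```text
time_s: 15.32
eef_pos: [0.5636, -0.0955, 0.0661]
eef_rot: [-0.005, 0.761, 0.648, -0.003]
wrist_force: [1.3, -0.7, -0.1]
opening: 0.097
grasp_force: 0.0
```

```bash
python3 -c "
from h import *
sc();report()"
```

```text
scene blue 57 [  -3.5 -156.9]
scene white 72 [  -2.  -119.8]
scene yellow 43 [-65.8  72.5]
yellow 144 [223.8 231.2] [-64.6  72.7]
tcp [  5.2 -84.6] 0.07679901270020925 [ 0.2 -0.   1.2] 15.425
```

Request:
apply_moves --moves '[{"jaw": 0.1, "offset": [40, -28, 0], "rot": [0, 0, 0]}, {"jaw": 0.1, "offset": [40, -28, 0], "rot": [0, 0, 0]}, {"jaw": 0.1, "offset": [40, -28, 0], "rot": [0, 0, 0]}, {"jaw": 0.1, "offset": [39, -28, 0], "rot": [0, 0, 0]}, {"jaw": 0.1, "offset": [0, 0, 0], "rot": [0, 0, 0]}]'

```text
time_s: 16.05
eef_pos: [0.481, 0.0797, 0.0706]
eef_rot: [-0.001, 0.76, 0.65, -0.0]
wrist_force: [-0.5, -0.4, -0.5]
opening: 0.101
grasp_force: 0.0
```

```bash
python3 -c "
from h import *
sc();report();print(ctrl.get_obs()['eef_rot'])"
```

```text
scene blue 59 [  -3.6 -156.8]
scene white 75 [  -2.7 -119.8]
scene yellow 42 [-64.7  72.4]
blue 114 [312.6 224.4] [  -1.5 -156.6]
white 145 [299.5 221.7] [  -1.2 -121. ]
tcp [-111.7   74.5] 0.07114398514805509 [-0.1 -0.3  0.5] 16.15
[4.90871795e-04 7.60787616e-01 6.49000664e-01 3.16517250e-04]
```

Blue and white are in at depths 112 and 76 mm. Next I'll sweep yellow sideways to the centre line, with tool x going from -112 to -37.

Request:
apply_moves --moves '[{"jaw": 0.1, "offset": [-1, 0, 50], "rot": [0, 0, 0]}, {"jaw": 0.1, "offset": [0, 0, 10], "rot": [0, 0, 0]}, {"jaw": 0.1, "offset": [0, 0, 0], "rot": [0, 0, 0]}, {"jaw": 0.1, "offset": [0, 10, 0], "rot": [0, 0, 0]}, {"jaw": 0.1, "offset": [0, 13, 0], "rot": [0, 0, 0]}]'

```text
time_s: 16.77
eef_pos: [0.5077, 0.0715, 0.0124]
eef_rot: [0.001, 0.762, 0.648, 0.001]
wrist_force: [0.0, 0.8, 0.3]
opening: 0.101
grasp_force: 0.1
```

Request:
apply_moves --moves '[{"jaw": 0.1, "offset": [0, 13, 0], "rot": [0, 0, 0]}, {"jaw": 0.1, "offset": [0, 13, 0], "rot": [0, 0, 0]}, {"jaw": 0.1, "offset": [0, 13, 0], "rot": [0, 0, 0]}, {"jaw": 0.1, "offset": [0, 12, 0], "rot": [0, 0, 0]}, {"jaw": 0.1, "offset": [0, 0, 0], "rot": [0, 0, 0]}]'

```text
time_s: 17.4
eef_pos: [0.5577, 0.0634, 0.0115]
eef_rot: [0.001, 0.762, 0.648, 0.001]
wrist_force: [0.6, -0.4, 0.9]
opening: 0.102
grasp_force: 0.0
```

Request:
apply_moves --moves '[{"jaw": 0.1, "offset": [0, -10, 0], "rot": [0, 0, 0]}, {"jaw": 0.1, "offset": [0, 0, -60], "rot": [0, 0, 0]}, {"jaw": 0.1, "offset": [30, 0, 0], "rot": [0, 0, 0]}, {"jaw": 0.1, "offset": [30, 0, 0], "rot": [0, 0, 0]}, {"jaw": 0.1, "offset": [0, 0, 0], "rot": [0, 0, 0]}]'

```text
time_s: 18.02
eef_pos: [0.5547, 0.1262, 0.0707]
eef_rot: [-0.0, 0.761, 0.649, -0.0]
wrist_force: [-0.3, -0.3, 0.3]
opening: 0.103
grasp_force: 0.0
```

```bash
python3 -c "
from h import *
sc();report()"
```

```text
scene blue 60 [  -3.7 -157.1]
scene white 72 [  -1.8 -119.7]
scene yellow 46 [-2.  73.4]
blue 107 [312.6 224.1] [  -0.7 -156.5]
white 105 [299.6 220.1] [   3.  -120.7]
yellow 144 [228.4 208.2] [-2.  72.7]
tcp [-49.  132.9] 0.07044063741239884 [-0.2 -0.3 -0.6] 18.125
```

Request:
apply_moves --moves '[{"jaw": 0.1, "offset": [-21, 48, 0], "rot": [0, 0, 0]}, {"jaw": 0.1, "offset": [0, 0, 0], "rot": [0, 0, 0]}, {"jaw": 0.1, "offset": [0, 0, 50], "rot": [0, 0, 0]}, {"jaw": 0.1, "offset": [0, 0, 10], "rot": [0, 0, 0]}, {"jaw": 0.1, "offset": [-8, 0, 0], "rot": [0, 0, 0]}]'

```text
time_s: 18.75
eef_pos: [0.5971, 0.0882, 0.0103]
eef_rot: [-0.001, 0.761, 0.648, -0.001]
wrist_force: [0.6, 0.6, 0.0]
opening: 0.098
grasp_force: 0.0
```

Request:
apply_moves --moves '[{"jaw": 0.1, "offset": [-18, 0, 0], "rot": [0, 0, 0]}, {"jaw": 0.1, "offset": [-18, 0, 0], "rot": [0, 0, 0]}, {"jaw": 0.1, "offset": [-18, 0, 0], "rot": [0, 0, 0]}, {"jaw": 0.1, "offset": [-18, 0, 0], "rot": [0, 0, 0]}, {"jaw": 0.1, "offset": [-12, 0, 0], "rot": [0, 0, 0]}]'

```text
time_s: 19.38
eef_pos: [0.5848, 0.0038, 0.0111]
eef_rot: [0.0, 0.762, 0.648, 0.0]
wrist_force: [-0.5, -0.7, 0.3]
opening: 0.1
grasp_force: 0.2
```

```bash
python3 -c "
from h import *
sc();report()"
```

```text
scene blue 59 [  -3.5 -156.9]
scene white 66 [  -1.3 -121. ]
scene yellow 46 [ -2.8 -10.7]
blue 102 [312.5 224.2] [  -1.1 -156.2]
tcp [ 0.4 18.6] 0.010922643697778373 [ 0.5 -0.3 -0.4] 19.475
```

Request:
apply_moves --moves '[{"jaw": 0.1, "offset": [-18, 0, 0], "rot": [0, 0, 0]}, {"jaw": 0.1, "offset": [-18, 0, 0], "rot": [0, 0, 0]}, {"jaw": 0.1, "offset": [-18, 0, 0], "rot": [0, 0, 0]}, {"jaw": 0.1, "offset": [-14, 0, 0], "rot": [0, 0, 0]}, {"jaw": 0.1, "offset": [-10, 0, 0], "rot": [0, 0, 0]}]'

```text
time_s: 20.1
eef_pos: [0.5723, -0.0728, 0.0109]
eef_rot: [-0.0, 0.762, 0.648, 0.0]
wrist_force: [0.6, -0.4, -0.1]
opening: 0.097
grasp_force: 0.3
```

Request:
apply_moves --moves '[{"jaw": 0.1, "offset": [0, 0, 0], "rot": [0, 0, 0]}, {"jaw": 0.1, "offset": [6, 0, 0], "rot": [0, 0, 0]}, {"jaw": 0.1, "offset": [0, 0, 0], "rot": [0, 0, 0]}, {"jaw": 0.1, "offset": [0, 0, -60], "rot": [0, 0, 0]}, {"jaw": 0.1, "offset": [0, 0, -60], "rot": [0, 0, 0]}]'

```text
time_s: 20.72
eef_pos: [0.5726, -0.0649, 0.1313]
eef_rot: [-0.001, 0.761, 0.649, -0.001]
wrist_force: [1.4, -0.9, -0.8]
opening: 0.098
grasp_force: 0.0
```

Request:
apply_moves --moves '[{"jaw": 0.1, "offset": [60, 0, 0], "rot": [0, 0, 0]}, {"jaw": 0.1, "offset": [60, 0, 0], "rot": [0, 0, 0]}, {"jaw": 0.1, "offset": [60, 0, 0], "rot": [0, 0, 0]}, {"jaw": 0.1, "offset": [0, 0, 0], "rot": [0, 0, 0]}, {"jaw": 0.1, "offset": [0, 0, 0], "rot": [0, 0, 0]}]'

```text
time_s: 21.35
eef_pos: [0.6019, 0.1123, 0.1307]
eef_rot: [0.0, 0.761, 0.649, -0.0]
wrist_force: [0.1, 0.0, -0.3]
opening: 0.097
grasp_force: 0.0
```

```bash
python3 -c "
from h import *
sc();im=report()
cv2.imwrite('pics/f.png',cv2.resize(im[150:290,170:345],None,fx=4,fy=4,interpolation=2)[...,::-1])"
```

```text
scene blue 58 [  -3.4 -160.1]
scene white 67 [  -1.6 -124. ]
scene yellow 31 [ -3.5 -89.5]
blue 101 [313.7 224.2] [  -0.5 -159.4]
white 73 [314.9 187.4] [  97.5 -145.2]
white 67 [300.3 220.8] [   1.5 -122.9]
yellow 130 [287.  219.3] [ -1.2 -87.3]
tcp [-1.000e-01  1.272e+02] 0.13073613125461356 [-0.3 -0.2 -0.7] 21.45
```

View pics/f.png

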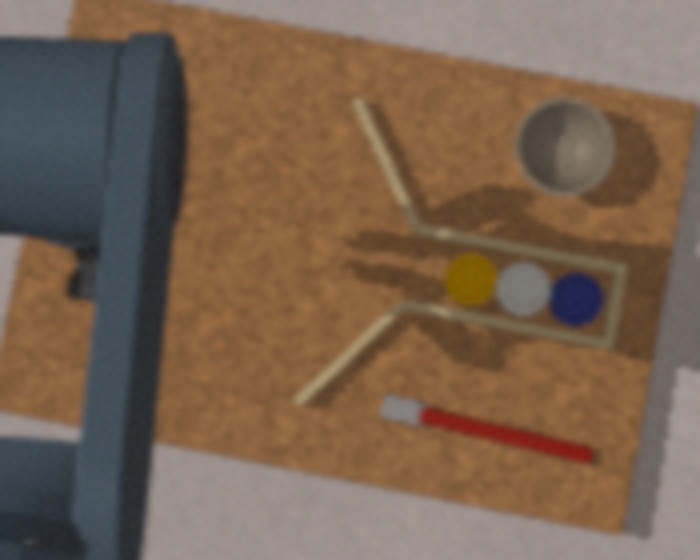

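The three discs stand in a row in the slot: yellow (470,278), white (523,288) and blue (577,298), at depths of about 43, 79 and 115 mm. The bowl and loop tool have not moved.

```bash
python3 -c "
from bench import ctrl
print(ctrl.hand_in())"
```

```text
the job is handed in; nothing more can be done
None
```

The job is handed in: blue, white and yellow were pushed through the gate in that order and lie in a row in the slot at about 115, 79 and 43 mm past the gate, inside the required ranges; the judge returned no verdict.

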